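# Make up two changeover kits for the capsule filler and the pin mill

### The job

Make up the two changeover kits from the stock on the bench. Green tray: the brass bushing and the white ring, one in each of its two plain bays, and the tamping pin stood upright in its sprung clip, pressed fully down and not let go before the jaws hold it; blue tray: the dark steel bushing and the orange ring, one in each bay. Bushings and rings must stand upright and flat on the tray floors, and the red bushing and the amber jar stay where they are.

Things in the scene. Friction and masses are not known exactly. Their poses are not given: they have to be found in the camera images.
- pin: tamping pin standing upright: steel shaft 20 mm in diameter, foot tapered to 12 mm over its lowest 7 mm, and on top a black cylindrical head 27 mm in diameter reaching from 73 to 100 mm above the foot; 100 mm tall in all. Origin at the centre of the foot's underside, z up. About 0.2 kg
- brass_bush: brass (yellow metal) upright hollow bushing, 36 mm outside diameter, 20 mm bore, 40 mm tall; origin at the centre of its underside, z up. About 0.22 kg
- dark_bush: dark grey steel upright hollow bushing, 36 mm outside diameter, 20 mm bore, 40 mm tall; origin at the centre of its underside, z up. About 0.2 kg
- white_ring: white plastic flat guide ring, 52 mm outside diameter, 30 mm bore, 24 mm tall; origin at the centre of its underside, z up. About 60 g
- orange_ring: orange plastic flat guide ring, 52 mm outside diameter, 30 mm bore, 24 mm tall; origin at the centre of its underside, z up. About 60 g
- red_bush: red plastic upright hollow bushing, 36 mm outside diameter, 20 mm bore, 40 mm tall; origin at the centre of its underside, z up. Spare, loose on the bench: to be left alone
- jar: closed amber glass jar with a white cap, 52 mm in diameter, 65 mm tall, loose on the bench: to be left alone. Origin at the centre of its underside
- green_tray: green kit tray, fixed to the bench, 96 mm (its x) by 218 mm (its y). Origin at the centre of its underside, z up. Floor 3 mm above the origin; rim and ribs 4 mm thick, tops at 10 mm. Two plain bays, 88 mm (x) by 75 mm (y), centred at x = 0, y = -67.5 mm and y = +11.5 mm; a narrow third bay at y = +79 mm holds the clip
- blue_tray: blue kit tray, fixed to the bench, 96 mm (its x) by 162 mm (its y). Origin at the centre of its underside, z up. Floor 3 mm above the origin; rim and rib 4 mm thick, tops 10 mm above the origin. Two bays, each 88 mm (x) by 75 mm (y), centred at x = 0, y = -39.5 mm and y = +39.5 mm
- clip: sprung clip fixed in the green tray's narrow bay: dark base, two pale jaws 38 mm wide (its y), sprung along its x. Origin under the base's centre, 3 mm above the bench, axes as the tray's; the pin stands on the base's top, 6 mm above the origin. Jaws rest 14 mm apart up to 21 mm height, then flare to 30 mm at 43 mm. Push the pin down at the origin's x, y with 5 to 10 N
Not all that is in view belongs to the job. What is shaped like the clip but pink or turquoise is not meant. Leave any purple look-alike of the orange_ring alone.

How it is judged:
By the outcome, as a careful person would: the job done as asked, in the order asked, and still so for the second after the job is handed in, with the robot touching nothing.
It also fails if it takes over 112 s, if anything falls off the work surface, if the arm or the gripper's body presses on something with over 40 N, if the wrist force passes 120 N, or if a joint passes its speed limit or range.

### The arm

A 6-joint arm with a two-finger parallel gripper is mounted at the origin on the work surface. World frame = base frame: x ahead of the robot, y to its left, z up, the work surface at z = 0. Lengths are in m, angles in rad, forces in N, time in s.
With the tool pointing down it reaches from about 0.3 to 0.775 m from the base axis. Payload 14.6 kg.
Tool frame: the origin (TCP) lies at the very end of the fingers, on their centre line; the grasp point (between the pads) lies 19 mm behind it; z points along the fingers, y is the direction in which the jaws open and shut (so a half turn about z gives the same grasp; the last joint's range is limited). The gripper opens to 85 mm and grips with 20 to 120 N. Pads are 22 mm wide; open, the fingers measure 114 mm over their backs; the gripper's body (76 mm by 85 mm) begins 54 mm behind the grasp point. The pads swing forward as they close: fully open they stand 13 mm farther back than shut.
Start: joints at [-1.405, 0.3, 1.521, -0, 1.321, -0.067], TCP at [0.127, -0.535, 0.231] pointing down, gripper open.
Joint ranges: [-3.03, 3.03], [-0.79, 2.21], [0.23, 2.52], [-1.04, 4.18], [0, 3.07], [-2.55, 2.55]. Speed limits (rad/s): [2.22, 2.22, 2.57, 3.14, 3.14, 3.14].

### API

Orientations are given as a rotation vector (axis times angle).
In Python, from workcell import ctrl gives the robot as it stands. The module is installed in compiled form; this text tells all that it offers.
- The arm moves only by the tool apply_moves, never from a script. Its argument "plan" is a list of rows, each an object of numbers: "dx", "dy", "dz": the shift along the tool's x, y, z in units of 30 mm (1.0 is 30 mm); "ax", "ay", "az": the turn, a rotation vector about the tool's x, y, z in units of 6 degrees (1.0 is 6 degrees); "gripper": the finger opening in mm, from 0 to 85.4. A call has 1 to 20 rows; each row is the pose to reach, as a shift and turn from the pose commanded when the call began, along the tool's axes at that moment; what a row does not reach only later rows make up. A row lasts 1/12 s, in which the tool goes at most 41.7 mm and 7.16 degrees, less where a joint would pass 70% of its speed; a pose out of reach is approached as far as the arm can. A call with a gripper value outside its range is refused whole. The fingers move at their own pace and stop on an object; "force" is the grip in N (left out, the last holds). Time passes only in rows, so rows that repeat a pose let the fingers close. It gives the time, the measured TCP pose, the force and the opening at its end, in the units of the state.
- ctrl.get_state(): the state, without advancing time (a new reading comes with each control period).
- ctrl.snapshot(name): name is "scene" or "side" or "wrist"; returns the picture (400x640x3 uint8, red, green, blue); there is no depth.
- ctrl.camera_model(name): a dict with "camera_matrix" (3x3 intrinsics, pixels), "T" (4x4, takes a point from camera to world coordinates); the wrist camera has in their place "tool_from_camera" (4x4, takes a point from camera to tool coordinates, whose origin is the TCP and whose axes are the flange's). Camera axes: x right, y down, z forward; pixel columns grow to the right and rows downward; lengths in m; the calibration is good to about 2 mm. A picture is of the moment at which its call begins: read the wrist's pose just before it. camera_model takes no time and is no camera call.
- ctrl.job_done(): hands the job in, once; it reports no verdict.
The state is a dict: "time": time; "qpos": joint angles; "dq": joint speeds; "joint_torque": joint torques, N m; "position": TCP position; "tcp_rot": TCP orientation; "wrist_force": force on the tool from outside, world axes, zero at the start; "ft_torque": the same for the moment, N m; "gripper_width": opening from 0.0 (shut) to 1.0 (fully open).
Only numpy, scipy, OpenCV 4.12 (cv2) and the standard library are available. Lean on these libraries where they do the work, as an engineer would, in place of code of your own. Each camera call takes 0.05 s, during which the arm holds its last target. There are 200 camera calls.

## Working session

There is one attempt and no reset: what is moved stays moved. The work goes in short steps, Python scripts to look and compute and a tool call to move; the robot and the scene stay as the last step left them, time stands still between calls to the robot, and variables do not carry over. Pictures are saved under pics/ and viewed, about 12 in all and at most 16, crops included, and the job is handed in when it is done.

Besides the shell and the picture viewer there is one more tool, called after "Call:" as name(argument=value, ...) on one line, values as JSON. apply_moves: Moves the arm, as the interface text tells. Its arguments: {"type":"object","properties":{"plan":{"type":"array"},"force":{"type":"number"}},"required":["plan"]}

```bash
mkdir -p pics
python3 - <<'E'
from workcell import ctrl
import cv2,numpy as np
np.set_printoptions(precision=4,suppress=True)
for n in ["scene","side"]:
    im=ctrl.snapshot(n); cv2.imwrite(f"pics/{n}0.png",im[:,:,::-1])
for n in ["scene","side","wrist"]:
    print(n,ctrl.camera_model(n))
print(ctrl.get_state())
E
```

```text
scene {'camera_matrix': array([[436.3278,   0.    , 321.0114],
       [  0.    , 436.3278, 193.8635],
       [  0.    ,   0.    ,   1.    ]]), 'T': array([[ 0.8239,  0.3738, -0.426 ,  1.0558],
       [ 0.5664, -0.5147,  0.6437, -0.7333],
       [ 0.0214, -0.7716, -0.6358,  0.7827],
       [ 0.    ,  0.    ,  0.    ,  1.    ]])}
side {'camera_matrix': array([[486.0966,   0.    , 315.6515],
       [  0.    , 486.0966, 194.2421],
       [  0.    ,   0.    ,   1.    ]]), 'T': array([[-0.95  , -0.2169,  0.2248,  0.2932],
       [-0.3118,  0.6154, -0.7239,  0.7911],
       [ 0.0186, -0.7578, -0.6523,  0.7597],
       [ 0.    ,  0.    ,  0.    ,  1.    ]])}
wrist {'camera_matrix': array([[284.3191,   0.    , 321.3564],
       [  0.    , 284.3191, 195.6317],
       [  0.    ,   0.    ,   1.    ]]), 'tool_from_camera': array([[-0.001 , -0.9539, -0.3002,  0.0764],
       [ 1.    , -0.0011,  0.0003,  0.0005],
       [-0.0006, -0.3002,  0.9539, -0.1428],
       [ 0.    ,  0.    ,  0.    ,  1.    ]])}
{'time': 0.1, 'qpos': array([-1.4046,  0.3004,  1.5215,  0.    ,  1.3207, -0.0666]), 'dq': array([-0.0018, -0.0042, -0.0023,  0.001 ,  0.0002,  0.0003]), 'joint_torque': array([  0.0013, -54.438 , -36.2373,  -0.0001,   0.003 ,  -0.    ]), 'position': array([ 0.1269, -0.5349,  0.2308]), 'tcp_rot': array([-3.1193, -0.3648,  0.0001]), 'wrist_force': array([-0.4253,  0.2328,  0.6278]), 'ft_torque': array([0.0256, 0.0659, 0.0197]), 'gripper_width': 0.9983832746463888}
```

View pics/scene0.png

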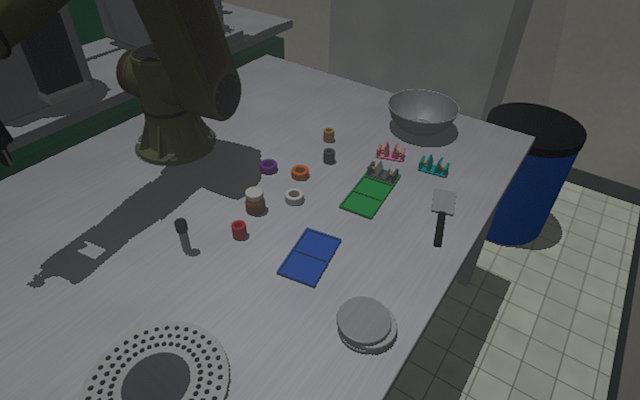

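View pics/side0.png

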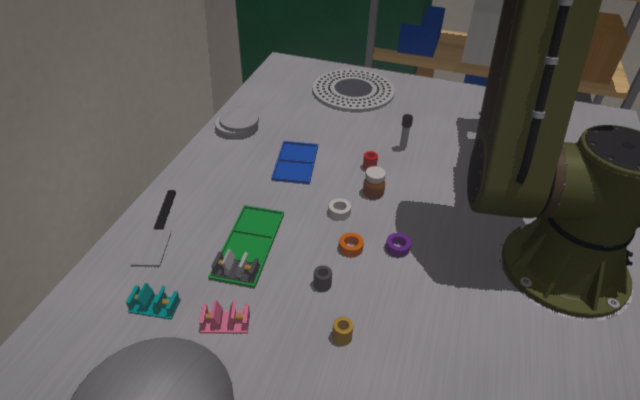

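Scene view: brass (328,134), dark (329,156), orange ring (300,172) with purple look-alike (268,166), white ring (294,197), jar (255,200), red bushing (239,230), pin (182,235), blue tray (310,257), green tray (370,195) with grey clip (383,172); pink (391,152) and turquoise (434,165) clips are decoys.

```bash
cat > h.py <<'E'
import cv2,numpy as np
from scipy.spatial.transform import Rotation as R
np.set_printoptions(precision=4,suppress=True)
def ray(K,T,p):
    p=np.atleast_2d(p).astype(float)
    d=np.c_[(p[:,0]-K[0,2])/K[0,0],(p[:,1]-K[1,2])/K[1,1],np.ones(len(p))]@T[:3,:3].T
    return T[:3,3],d
def plane(K,T,p,z):
    o,d=ray(K,T,p); return o+d*((z-o[2])/d[:,2])[:,None]
def tri(a,b):
    A=np.zeros((3,3));v=np.zeros(3)
    L=[]
    for o,d in (a,b):
        d=d[0]/np.linalg.norm(d[0]);P=np.eye(3)-np.outer(d,d);A+=P;v+=P@o;L.append((o,P))
    x=np.linalg.solve(A,v); return x,max(np.linalg.norm(P@(x-o)) for o,P in L)
def wristT(s,m):
    T=np.eye(4);T[:3,:3]=R.from_rotvec(s["tcp_rot"]).as_matrix();T[:3,3]=s["position"];return T@m["tool_from_camera"]
def mask(im,roi,h=None,smin=0,smax=255,vmin=0,vmax=255):
    hsv=cv2.cvtColor(im,cv2.COLOR_RGB2HSV);x0,y0,x1,y1=roi
    lo=(h[0] if h else 0,smin,vmin);hi=(h[1] if h else 180,smax,vmax)
    m=cv2.inRange(hsv,lo,hi);o=np.zeros_like(m);o[y0:y1,x0:x1]=m[y0:y1,x0:x1]
    n,l,st,c=cv2.connectedComponentsWithStats(o)
    if n<2:return None
    k=1+np.argmax(st[1:,4]);return (l==k).astype(np.uint8)*255
def cen(m):
    c=max(cv2.findContours(m,cv2.RETR_EXTERNAL,cv2.CHAIN_APPROX_NONE)[0],key=cv2.contourArea)
    x,y,w,h=cv2.boundingRect(c);return np.array([x+(w-1)/2,y+(h-1)/2]),(w,h),c[:,0,:]
E
python3 - <<'E'
from h import *
from workcell import ctrl
I={n:cv2.imread(f"pics/{n}0.png")[:,:,::-1].copy() for n in("scene","side")}
C={n:ctrl.camera_model(n) for n in I}
def box(c,r):return (c[0]-r,c[1]-r,c[0]+r,c[1]+r)
J={"brass":((328,134),(343,331),dict(h=(15,35),smin=90)),"dark":((329,156),(323,278),dict(vmax=95)),
"orange":((300,172),(351,244),dict(h=(3,18),smin=120)),"white":((294,197),(340,209),None),
"purple":((268,166),(399,244),dict(h=(125,160),smin=60)),"red":((239,230),(370,160),dict(h=(170,180),smin=110)),
"pinhead":((181,226),(407,121),dict(vmax=70))}
for k,(a,b,kw) in J.items():
    r=[]
    for n,c in(("scene",a),("side",b)):
        if kw is None:
            m=mask(I[n],box(c,16),vmin=165,smax=40)
        else: m=mask(I[n],box(c,16 if n=="scene" else 19),**kw)
        if m is None: print(k,n,"none",I[n][c[1]-8:c[1]+9:4,c[0]]); continue
        r.append((n,)+cen(m)[:2])
    if len(r)==2:
        x,e=tri(*[ray(C[n]["camera_matrix"],C[n]["T"],p) for n,p,_ in r]);print(k,x,"err",e,[(p,s) for _,p,s in r])
for k,a,b,h in(("green",(340,150,410,225),(200,195,290,290),(45,75)),("blue",(270,220,350,295),(265,135,325,190),(100,125))):
    for n,roi in(("scene",a),("side",b)):
        m=mask(I[n],roi,h=h,smin=100)
        P=plane(C[n]["camera_matrix"],C[n]["T"],cen(m)[2],0.008)[:,:2]
        print(k,n,cv2.minAreaRect((P*1000).astype(np.float32)))
E
```

```text
brass [0.3868 0.3123 0.0312] err 0.00023546203908999405 [(array([328.5, 130.5]), (10, 6)), (array([342.5, 331. ]), (20, 29))]
dark [0.4609 0.2048 0.0195] err 0.00025115243240760135 [(array([329., 156.]), (13, 17)), (array([320.5, 278.5]), (22, 26))]
orange [0.4307 0.0914 0.0118] err 0.0010402729080716275 [(array([299.5, 172.5]), (16, 16)), (array([351. , 244.5]), (25, 24))]
white scene none [[150 148 147]
 [ 80  81  80]
 [129 129 127]
 [ 78  77  78]
 [ 73  73  72]]
purple [0.336  0.0581 0.0128] err 0.0012737067446960105 [(array([267.5, 166.5]), (18, 16)), (array([398.5, 244. ]), (26, 25))]
red [ 0.4556 -0.1917  0.0198] err 0.0007424462323983765 [(array([239., 228.]), (5, 3)), (array([370., 163.]), (13, 11))]
pinhead [ 0.396  -0.3154  0.0811] err 0.0037587306608029523 [(array([181.5, 229.5]), (14, 24)), (array([407., 121.]), (11, 15))]
green scene ((641.197509765625, 146.3028564453125), (95.78572082519531, 218.89292907714844), 5.6431355476379395)
green side ((637.5645751953125, 152.28668212890625), (95.54177856445312, 221.58706665039062), 5.71104097366333)
blue scene ((645.105712890625, -154.16172790527344), (96.6073989868164, 166.5266876220703), 10.365409851074219)
blue side ((642.8311157226562, -151.37387084960938), (96.2826919555664, 169.9227752685547), 10.510493278503418)
```

Run:
```python
from h import *
from workcell import ctrl
C={n:ctrl.camera_model(n) for n in("scene","side")}
I={n:cv2.imread(f"pics/{n}0.png") for n in C}
f=lambda n,p,z:plane(C[n]["camera_matrix"],C[n]["T"],p,z)[0]
print("brass",f("side",(342.5,331),.02),f("scene",(328.5,134.5),.02))
print("white",f("side",(340,209),.012),f("scene",(294,197),.012))
print("clip",f("side",(236,262),.02),f("scene",(383,172),.02))
print("jar",f("scene",(255,201),.032),"red",f("side",(370,160),.02))
a=cv2.resize(I["side"][195:350,290:430],None,fx=4,fy=4,interpolation=cv2.INTER_CUBIC)[:600]
cv2.imwrite("pics/crop1.png",cv2.convertScaleAbs(a,alpha=1.5))
```

```text
brass [0.3884 0.305  0.02  ] [0.3905 0.3069 0.02  ]
white [ 0.4824 -0.0082  0.012 ] [ 0.487  -0.0078  0.012 ]
clip [0.6336 0.2204 0.02  ] [0.6352 0.2295 0.02  ]
jar [ 0.4286 -0.1002  0.032 ] red [ 0.4591 -0.2031  0.02  ]
```

View pics/crop1.png

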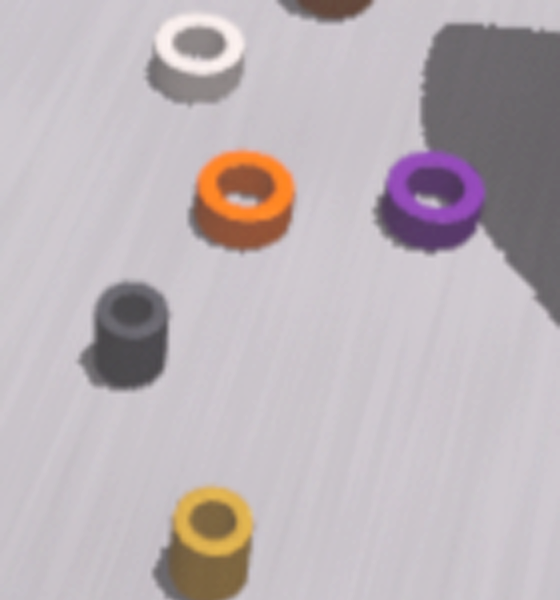

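Crop confirms: brass at crop (212,540), dark (130,335), orange (245,200), purple look-alike (435,200), white (198,58). All consistent.

```bash
cat >> h.py <<'E'
def go(s,*tg):
    "targets (x,y,z,yaw_deg of tool x), printed as move units from the present pose"
    M=R.from_rotvec(s["tcp_rot"]);X=M.as_matrix()
    print("pos",s["position"],"yaw",np.degrees(np.arctan2(X[1,0],X[0,0])),"tilt",np.degrees(np.arccos(-X[2,2])),"t",s["time"])
    for x,y,z,w in tg:
        D=R.from_euler("z",w,degrees=True)*R.from_matrix(np.diag([1.,-1,-1]))
        d=X.T@(np.array([x,y,z])-s["position"])/.03; a=np.degrees((M.inv()*D).as_rotvec())/6
        print("d %.2f %.2f %.2f  a %.2f %.2f %.2f"%(*d,*a))
E
python3 - <<'E'
from h import *
from workcell import ctrl
go(ctrl.get_state(),(.44,-.15,.2,60),(.389,.30,.15,95.7))
E
```

```text
pos [ 0.1269 -0.5349  0.2308] yaw 13.33940923876547 tilt 0.061906597906079865 t 0.1
d 13.12 -10.08 1.04  a -0.01 -0.01 -7.78
d 14.92 -25.06 2.72  a -0.01 -0.01 -13.73
```

Call:
apply_moves(plan=[{"dx":13.12,"dy":-10.08,"dz":1.04,"az":-7.78,"gripper":60},{"dx":13.12,"dy":-10.08,"dz":1.04,"az":-7.78,"gripper":60},{"dx":13.12,"dy":-10.08,"dz":1.04,"az":-7.78,"gripper":60},{"dx":13.12,"dy":-10.08,"dz":1.04,"az":-7.78,"gripper":60},{"dx":13.12,"dy":-10.08,"dz":1.04,"az":-7.78,"gripper":60},{"dx":13.12,"dy":-10.08,"dz":1.04,"az":-7.78,"gripper":60},{"dx":13.12,"dy":-10.08,"dz":1.04,"az":-7.78,"gripper":60},{"dx":13.12,"dy":-10.08,"dz":1.04,"az":-7.78,"gripper":60},{"dx":13.12,"dy":-10.08,"dz":1.04,"az":-7.78,"gripper":60},{"dx":13.12,"dy":-10.08,"dz":1.04,"az":-7.78,"gripper":60},{"dx":14.92,"dy":-25.06,"dz":2.72,"az":-13.73,"gripper":60},{"dx":14.92,"dy":-25.06,"dz":2.72,"az":-13.73,"gripper":60},{"dx":14.92,"dy":-25.06,"dz":2.72,"az":-13.73,"gripper":60},{"dx":14.92,"dy":-25.06,"dz":2.72,"az":-13.73,"gripper":60},{"dx":14.92,"dy":-25.06,"dz":2.72,"az":-13.73,"gripper":60},{"dx":14.92,"dy":-25.06,"dz":2.72,"az":-13.73,"gripper":60},{"dx":14.92,"dy":-25.06,"dz":2.72,"az":-13.73,"gripper":60},{"dx":14.92,"dy":-25.06,"dz":2.72,"az":-13.73,"gripper":60},{"dx":14.92,"dy":-25.06,"dz":2.72,"az":-13.73,"gripper":60},{"dx":14.92,"dy":-25.06,"dz":2.72,"az":-13.73,"gripper":60}], force=50)

```text
validation failed for argument at $.pl...
```

Run:
```python
from h import *
from workcell import ctrl
s=ctrl.get_state();im=ctrl.snapshot("wrist");cv2.imwrite("pics/w1.png",im[:,:,::-1])
m=ctrl.camera_model("wrist");T=wristT(s,m);K=m["camera_matrix"]
mm=mask(im,(0,0,640,400),h=(15,35),smin=90);p,sz,c=cen(mm);print(p,sz,plane(K,T,p,.03),s["gripper_width"])
go(s,(.389,.305,.15,95.7))
```

```text
[558.5 155. ] (162, 309) [[ 0.2124 -0.8104  0.03  ]] 0.9983832746463888
pos [ 0.1269 -0.5349  0.2308] yaw 13.33940923876547 tilt 0.061906597906079865 t 0.1
d 14.96 -25.22 2.72  a -0.01 -0.01 -13.73
```

View pics/w1.png

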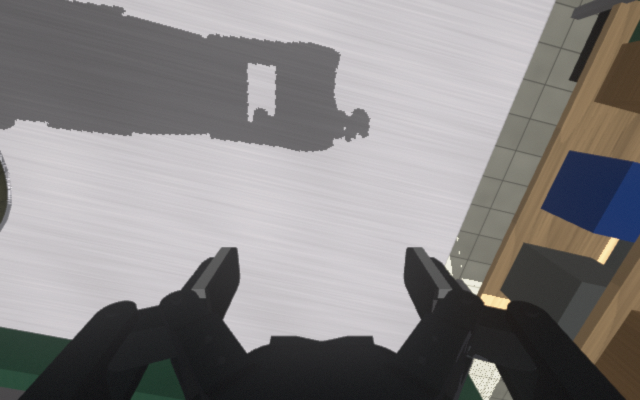

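The move was refused (the arm has not moved; the picture shows only the bench and the fingers). I'll probe with a single row.

Call:
apply_moves(plan=[{"dx":13.1,"dy":-10.1,"dz":1.0,"az":-7.8,"gripper":60}], force=50)

```text
validation failed for argument at $.pl...
```

Call:
apply_moves(plan=[{"dx":1.0,"dy":-0.8,"dz":0.0,"ax":0,"ay":0,"az":-0.7,"gripper":60}], force=50)

```text
time: 0.23
position: [0.1484, -0.507, 0.2304]
tcp_rot: [-3.106, -0.472, 0.001]
wrist_force: [0.3, 0.0, -0.7]
gripper_width: 0.884
```

Call:
apply_moves(plan=[{"dx":12.6,"dy":-8.0,"dz":1.0,"ax":0,"ay":0,"az":-7.0,"gripper":60}])

```text
time: 0.32
position: [0.1768, -0.4728, 0.228]
tcp_rot: [-3.069, -0.671, 0.0]
wrist_force: [1.5, -0.1, 1.0]
gripper_width: 0.752
```

Run:
```python
from h import *
from workcell import ctrl
go(ctrl.get_state(),(.44,-.15,.2,60),(.389,.306,.15,95.7))
```

```text
pos [ 0.1768 -0.4728  0.228 ] yaw 24.66605902112464 tilt 0.031598726254680715 t 0.3167
d 12.46 -6.12 0.94  a -0.01 -0.00 -5.89
d 17.26 -20.64 2.61  a -0.00 -0.00 -11.84
```

All keys are needed. Going on.

Call:
apply_moves(plan=[{"dx":12.5,"dy":-6.1,"dz":0.9,"ax":0,"ay":0,"az":-5.9,"gripper":60},{"dx":12.5,"dy":-6.1,"dz":0.9,"ax":0,"ay":0,"az":-5.9,"gripper":60},{"dx":12.5,"dy":-6.1,"dz":0.9,"ax":0,"ay":0,"az":-5.9,"gripper":60},{"dx":12.5,"dy":-6.1,"dz":0.9,"ax":0,"ay":0,"az":-5.9,"gripper":60},{"dx":12.5,"dy":-6.1,"dz":0.9,"ax":0,"ay":0,"az":-5.9,"gripper":60},{"dx":12.5,"dy":-6.1,"dz":0.9,"ax":0,"ay":0,"az":-5.9,"gripper":60},{"dx":12.5,"dy":-6.1,"dz":0.9,"ax":0,"ay":0,"az":-5.9,"gripper":60},{"dx":12.5,"dy":-6.1,"dz":0.9,"ax":0,"ay":0,"az":-5.9,"gripper":60},{"dx":17.3,"dy":-20.6,"dz":2.6,"ax":0,"ay":0,"az":-11.8,"gripper":60},{"dx":17.3,"dy":-20.6,"dz":2.6,"ax":0,"ay":0,"az":-11.8,"gripper":60},{"dx":17.3,"dy":-20.6,"dz":2.6,"ax":0,"ay":0,"az":-11.8,"gripper":60},{"dx":17.3,"dy":-20.6,"dz":2.6,"ax":0,"ay":0,"az":-11.8,"gripper":60},{"dx":17.3,"dy":-20.6,"dz":2.6,"ax":0,"ay":0,"az":-11.8,"gripper":60},{"dx":17.3,"dy":-20.6,"dz":2.6,"ax":0,"ay":0,"az":-11.8,"gripper":60},{"dx":17.3,"dy":-20.6,"dz":2.6,"ax":0,"ay":0,"az":-11.8,"gripper":60},{"dx":17.3,"dy":-20.6,"dz":2.6,"ax":0,"ay":0,"az":-11.8,"gripper":60},{"dx":17.3,"dy":-20.6,"dz":2.6,"ax":0,"ay":0,"az":-11.8,"gripper":60},{"dx":17.3,"dy":-20.6,"dz":2.6,"ax":0,"ay":0,"az":-11.8,"gripper":60},{"dx":17.3,"dy":-20.6,"dz":2.6,"ax":0,"ay":0,"az":-11.8,"gripper":60},{"dx":17.3,"dy":-20.6,"dz":2.6,"ax":0,"ay":0,"az":-11.8,"gripper":60}])

```text
time: 1.98
position: [0.3898, 0.2837, 0.1528]
tcp_rot: [2.112, 2.326, 0.0]
wrist_force: [1.5, -0.2, 0.8]
gripper_width: 0.705
```

Run:
```python
from h import *
from workcell import ctrl
s=ctrl.get_state();im=ctrl.snapshot("wrist");cv2.imwrite("pics/w2.png",im[:,:,::-1])
m=ctrl.camera_model("wrist");T=wristT(s,m);K=m["camera_matrix"]
mm=mask(im,(0,0,640,400),h=(15,35),smin=90);p,sz,c=cen(mm);print(p,sz,plane(K,T,p,.02),s["gripper_width"],s["dq"])
s=ctrl.get_state();go(s,(.389,.305,.15,95.7))
```

```text
[322.5 164.5] (38, 42) [[0.3886 0.3051 0.02  ]] 0.7047918769349332 [ 0.9092  0.6751 -0.6987 -0.0004  0.0117  0.9049]
pos [0.3893 0.2887 0.152 ] yaw 95.65698166608733 tilt 0.07627740177801644 t 2.0333
d 0.54 0.04 0.07  a -0.00 -0.01 -0.01
```

View pics/w2.png

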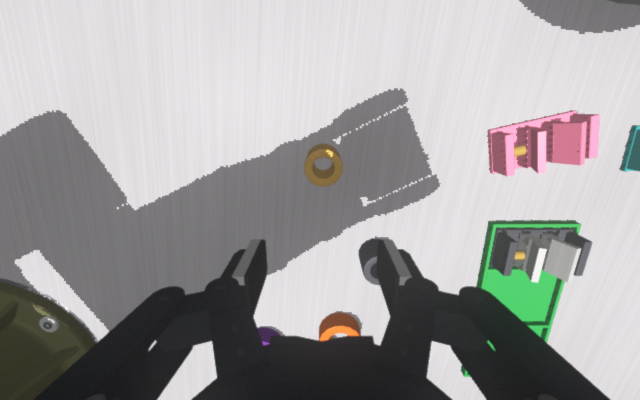

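Wrist view: brass bushing at (322,164) → (0.3886, 0.3051), agreeing with the fixed cameras; the real clip is in the green tray at (520,250), pink decoy above it. Settle, then go down.

Call:
apply_moves(plan=[{"dx":0,"dy":0,"dz":0,"ax":0,"ay":0,"az":0,"gripper":60},{"dx":0,"dy":0,"dz":0,"ax":0,"ay":0,"az":0,"gripper":60}])

```text
time: 2.2
position: [0.39, 0.2817, 0.1526]
tcp_rot: [-2.11, -2.327, 0.002]
wrist_force: [0.8, 0.7, -0.0]
gripper_width: 0.701
```

Run:
```python
from h import *
from workcell import ctrl
s=ctrl.get_state();go(s,(.3888,.305,.012,95.7),(.3888,.305,.16,95.7),(.638,.16,.16,95.7))
c,n=np.cos(np.radians(5.7)),np.sin(np.radians(5.7));
G=lambda y:(np.array([.639-n*y,.149+c*y]))
print(G(.0115),G(-.0675),G(.079)); print(s["dq"])
```

```text
pos [0.39   0.2817 0.1526] yaw 95.58723999535778 tilt 0.06402982388558026 t 2.2
d 0.78 0.04 4.69  a -0.01 0.01 -0.02
d 0.78 0.03 -0.25  a -0.01 0.01 -0.02
d -4.84 7.83 -0.25  a -0.01 0.01 -0.02
[0.6379 0.1604] [0.6457 0.0818] [0.6312 0.2276]
[-0.0385 -0.0239  0.0145  0.0011  0.0003 -0.0051]
```

Call:
apply_moves(plan=[{"dx":0.8,"dy":0.05,"dz":1.2,"ax":0,"ay":0,"az":0,"gripper":60},{"dx":0.8,"dy":0.05,"dz":2.4,"ax":0,"ay":0,"az":0,"gripper":60},{"dx":0.8,"dy":0.05,"dz":3.6,"ax":0,"ay":0,"az":0,"gripper":60},{"dx":0.8,"dy":0.05,"dz":4.7,"ax":0,"ay":0,"az":0,"gripper":60},{"dx":0.8,"dy":0.05,"dz":4.7,"ax":0,"ay":0,"az":0,"gripper":60},{"dx":0.8,"dy":0.05,"dz":4.7,"ax":0,"ay":0,"az":0,"gripper":25},{"dx":0.8,"dy":0.05,"dz":4.7,"ax":0,"ay":0,"az":0,"gripper":25},{"dx":0.8,"dy":0.05,"dz":4.7,"ax":0,"ay":0,"az":0,"gripper":25},{"dx":0.8,"dy":0.05,"dz":4.7,"ax":0,"ay":0,"az":0,"gripper":25},{"dx":0.8,"dy":0.05,"dz":4.7,"ax":0,"ay":0,"az":0,"gripper":25},{"dx":0.8,"dy":0.05,"dz":4.7,"ax":0,"ay":0,"az":0,"gripper":25},{"dx":0.8,"dy":0.05,"dz":4.7,"ax":0,"ay":0,"az":0,"gripper":25},{"dx":0.8,"dy":0.05,"dz":4,"ax":0,"ay":0,"az":0,"gripper":25},{"dx":0.8,"dy":0.05,"dz":3,"ax":0,"ay":0,"az":0,"gripper":25},{"dx":0.8,"dy":0.05,"dz":2,"ax":0,"ay":0,"az":0,"gripper":25},{"dx":0.8,"dy":0.05,"dz":1,"ax":0,"ay":0,"az":0,"gripper":25},{"dx":0.8,"dy":0.05,"dz":1,"ax":0,"ay":0,"az":0,"gripper":25},{"dx":0.8,"dy":0.05,"dz":1,"ax":0,"ay":0,"az":0,"gripper":25}])

```text
time: 3.7
position: [0.3903, 0.3059, 0.1254]
tcp_rot: [2.112, 2.325, 0.007]
wrist_force: [0.8, -0.5, -2.3]
gripper_width: 0.404
```

Run:
```python
from h import *
from workcell import ctrl
s=ctrl.get_state();go(s,(.638,.16,.11,95.7),(.638,.16,.018,95.7));print(s["gripper_width"]*85.4)
im=ctrl.snapshot("side");cv2.imwrite("pics/s1.png",im[:,:,::-1])
```

```text
pos [0.3903 0.3059 0.1254] yaw 95.4967793880242 tilt 0.27594327192731166 t 3.7
d -5.63 7.75 0.53  a 0.04 -0.02 -0.03
d -5.64 7.74 3.60  a 0.04 -0.02 -0.03
34.50379547786378
```

Call:
apply_moves(plan=[{"dx":-5.6,"dy":7.7,"dz":0.5,"ax":0,"ay":0,"az":0,"gripper":25},{"dx":-5.6,"dy":7.7,"dz":0.5,"ax":0,"ay":0,"az":0,"gripper":25},{"dx":-5.6,"dy":7.7,"dz":0.5,"ax":0,"ay":0,"az":0,"gripper":25},{"dx":-5.6,"dy":7.7,"dz":0.5,"ax":0,"ay":0,"az":0,"gripper":25},{"dx":-5.6,"dy":7.7,"dz":0.5,"ax":0,"ay":0,"az":0,"gripper":25},{"dx":-5.6,"dy":7.7,"dz":0.5,"ax":0,"ay":0,"az":0,"gripper":25},{"dx":-5.6,"dy":7.7,"dz":0.5,"ax":0,"ay":0,"az":0,"gripper":25},{"dx":-5.6,"dy":7.7,"dz":0.5,"ax":0,"ay":0,"az":0,"gripper":25},{"dx":-5.6,"dy":7.7,"dz":0.5,"ax":0,"ay":0,"az":0,"gripper":25},{"dx":-5.6,"dy":7.7,"dz":1.2,"ax":0,"ay":0,"az":0,"gripper":25},{"dx":-5.6,"dy":7.7,"dz":2.0,"ax":0,"ay":0,"az":0,"gripper":25},{"dx":-5.6,"dy":7.7,"dz":2.8,"ax":0,"ay":0,"az":0,"gripper":25},{"dx":-5.6,"dy":7.7,"dz":3.3,"ax":0,"ay":0,"az":0,"gripper":25},{"dx":-5.6,"dy":7.7,"dz":3.5,"ax":0,"ay":0,"az":0,"gripper":25},{"dx":-5.6,"dy":7.7,"dz":3.5,"ax":0,"ay":0,"az":0,"gripper":25},{"dx":-5.6,"dy":7.7,"dz":3.5,"ax":0,"ay":0,"az":0,"gripper":25}])

```text
time: 5.08
position: [0.6353, 0.161, 0.0184]
tcp_rot: [-2.111, -2.326, -0.0]
wrist_force: [-0.1, -0.4, -2.0]
gripper_width: 0.4
```

Run:
```python
from h import *
from workcell import ctrl
s=ctrl.get_state();go(s,(.638,.16,.0146,95.7),(.638,.16,.11,95.7),(.485,-.008,.12,95.7));print(s["gripper_width"]*85.4,s["wrist_force"])
```

```text
pos [0.6353 0.161  0.0184] yaw 95.54067108903331 tilt 0.002683524658008314 t 5.0833
d -0.04 0.08 0.13  a 0.00 -0.00 -0.03
d -0.04 0.08 -3.05  a 0.00 -0.00 -0.03
d -5.12 -5.53 -3.39  a 0.00 -0.00 -0.03
34.1499328533647 [-0.1482 -0.3982 -2.0268]
```

Call:
apply_moves(plan=[{"dx":0,"dy":0.05,"dz":0.1,"ax":0,"ay":0,"az":0,"gripper":25},{"dx":0,"dy":0.05,"dz":0.13,"ax":0,"ay":0,"az":0,"gripper":25},{"dx":0,"dy":0.05,"dz":0.13,"ax":0,"ay":0,"az":0,"gripper":25},{"dx":0,"dy":0.05,"dz":0.13,"ax":0,"ay":0,"az":0,"gripper":48},{"dx":0,"dy":0.05,"dz":0.13,"ax":0,"ay":0,"az":0,"gripper":48},{"dx":0,"dy":0.05,"dz":0.1,"ax":0,"ay":0,"az":0,"gripper":48},{"dx":0,"dy":0.05,"dz":-0.9,"ax":0,"ay":0,"az":0,"gripper":48},{"dx":0,"dy":0.05,"dz":-2,"ax":0,"ay":0,"az":0,"gripper":65},{"dx":0,"dy":0.05,"dz":-3.2,"ax":0,"ay":0,"az":0,"gripper":65},{"dx":-5.1,"dy":-5.5,"dz":-4,"ax":0,"ay":0,"az":0,"gripper":65},{"dx":-5.1,"dy":-5.5,"dz":-4,"ax":0,"ay":0,"az":0,"gripper":65},{"dx":-5.1,"dy":-5.5,"dz":-4,"ax":0,"ay":0,"az":0,"gripper":65},{"dx":-5.1,"dy":-5.5,"dz":-4,"ax":0,"ay":0,"az":0,"gripper":65},{"dx":-5.1,"dy":-5.5,"dz":-4,"ax":0,"ay":0,"az":0,"gripper":65},{"dx":-5.1,"dy":-5.5,"dz":-4,"ax":0,"ay":0,"az":0,"gripper":65},{"dx":-5.1,"dy":-5.5,"dz":-4,"ax":0,"ay":0,"az":0,"gripper":65},{"dx":-5.1,"dy":-5.5,"dz":-4,"ax":0,"ay":0,"az":0,"gripper":65},{"dx":-5.1,"dy":-5.5,"dz":-4,"ax":0,"ay":0,"az":0,"gripper":65}])

```text
time: 6.58
position: [0.4866, -0.0073, 0.1382]
tcp_rot: [2.112, 2.325, 0.001]
wrist_force: [0.2, -0.9, -0.3]
gripper_width: 0.762
```

Run:
```python
from h import *
from workcell import ctrl
s=ctrl.get_state();im=ctrl.snapshot("wrist");cv2.imwrite("pics/w3.png",im[:,:,::-1])
m=ctrl.camera_model("wrist");T=wristT(s,m);K=m["camera_matrix"]
mm=mask(im,(150,50,640,300),h=(3,18),smin=120);p,sz,c=cen(mm);print("orange",p,sz,plane(K,T,p,.012))
s=ctrl.get_state();go(s,(.485,-.008,.006,95.7));print(s["gripper_width"]*85.4,s["dq"])
P=np.array([.485,-.008,.012]);q=np.linalg.inv(T)@np.r_[P,1];print("white expected px",K@q[:3]/q[2])
```

```text
orange [266.5  76.5] (62, 54) [[0.429  0.0885 0.012 ]]
pos [ 0.4867 -0.0071  0.138 ] yaw 95.53566926330026 tilt 0.011127982783383176 t 6.6333
d -0.03 -0.06 4.40  a 0.00 -0.00 -0.03
64.81323610499372 [ 0.007   0.0073  0.0001  0.0005 -0.0012 -0.0021]
white expected px [319.8781 187.7905   1.    ]
```

View pics/w3.png

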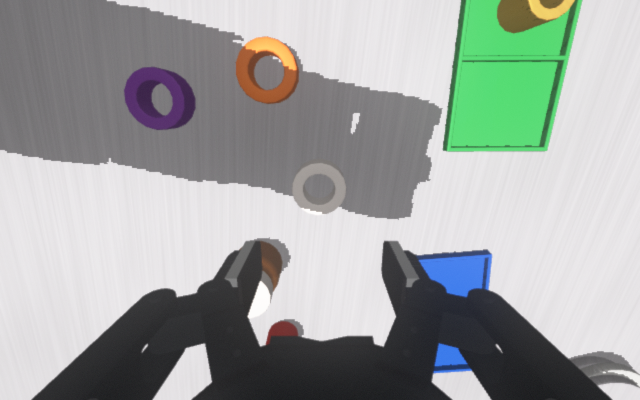

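White ring at (319,188), as predicted; brass stands in the middle green bay (548,5).

Call:
apply_moves(plan=[{"dx":0,"dy":-0.05,"dz":1.3,"ax":0,"ay":0,"az":0,"gripper":65},{"dx":0,"dy":-0.05,"dz":2.6,"ax":0,"ay":0,"az":0,"gripper":65},{"dx":0,"dy":-0.05,"dz":3.7,"ax":0,"ay":0,"az":0,"gripper":65},{"dx":0,"dy":-0.05,"dz":4.4,"ax":0,"ay":0,"az":0,"gripper":65},{"dx":0,"dy":-0.05,"dz":4.4,"ax":0,"ay":0,"az":0,"gripper":65},{"dx":0,"dy":-0.05,"dz":4.4,"ax":0,"ay":0,"az":0,"gripper":42},{"dx":0,"dy":-0.05,"dz":4.4,"ax":0,"ay":0,"az":0,"gripper":42},{"dx":0,"dy":-0.05,"dz":4.4,"ax":0,"ay":0,"az":0,"gripper":42},{"dx":0,"dy":-0.05,"dz":4.4,"ax":0,"ay":0,"az":0,"gripper":42},{"dx":0,"dy":-0.05,"dz":4.4,"ax":0,"ay":0,"az":0,"gripper":42},{"dx":0,"dy":-0.05,"dz":4.4,"ax":0,"ay":0,"az":0,"gripper":42}], force=35)

```text
time: 7.55
position: [0.4849, -0.0079, 0.0067]
tcp_rot: [2.112, 2.325, 0.001]
wrist_force: [-0.8, -0.4, 0.4]
gripper_width: 0.587
```

Run:
```python
from h import *
from workcell import ctrl
s=ctrl.get_state();go(s,(.485,-.008,.1,95.7),(.6457,.0818,.1,95.7),(.6457,.0818,s["position"][2]+.003,95.7));print(s["gripper_width"]*85.4,s["wrist_force"])
```

```text
pos [ 0.4849 -0.0079  0.0067] yaw 95.50001918522409 tilt 0.06507581411876481 t 7.55
d -0.01 0.01 -3.11  a 0.01 0.00 -0.03
d 2.46 5.62 -3.10  a 0.01 0.00 -0.03
d 2.46 5.62 -0.09  a 0.01 0.00 -0.03
50.098586236971045 [-0.7664 -0.3626  0.3702]
```

Call:
apply_moves(plan=[{"dx":0,"dy":0,"dz":-1,"ax":0,"ay":0,"az":0,"gripper":42},{"dx":0,"dy":0,"dz":-2,"ax":0,"ay":0,"az":0,"gripper":42},{"dx":0.5,"dy":1.1,"dz":-3,"ax":0,"ay":0,"az":0,"gripper":42},{"dx":2.45,"dy":5.6,"dz":-3,"ax":0,"ay":0,"az":0,"gripper":42},{"dx":2.45,"dy":5.6,"dz":-3,"ax":0,"ay":0,"az":0,"gripper":42},{"dx":2.45,"dy":5.6,"dz":-3,"ax":0,"ay":0,"az":0,"gripper":42},{"dx":2.45,"dy":5.6,"dz":-3,"ax":0,"ay":0,"az":0,"gripper":42},{"dx":2.45,"dy":5.6,"dz":-3,"ax":0,"ay":0,"az":0,"gripper":42},{"dx":2.45,"dy":5.6,"dz":-3,"ax":0,"ay":0,"az":0,"gripper":42},{"dx":2.45,"dy":5.6,"dz":-2,"ax":0,"ay":0,"az":0,"gripper":42},{"dx":2.45,"dy":5.6,"dz":-1,"ax":0,"ay":0,"az":0,"gripper":42},{"dx":2.45,"dy":5.6,"dz":-0.5,"ax":0,"ay":0,"az":0,"gripper":42},{"dx":2.45,"dy":5.6,"dz":-0.2,"ax":0,"ay":0,"az":0,"gripper":42},{"dx":2.45,"dy":5.6,"dz":-0.13,"ax":0,"ay":0,"az":0,"gripper":42},{"dx":2.45,"dy":5.6,"dz":-0.13,"ax":0,"ay":0,"az":0,"gripper":42}])

```text
time: 8.8
position: [0.6449, 0.0812, 0.0106]
tcp_rot: [2.113, 2.325, 0.001]
wrist_force: [0.6, -0.2, -0.7]
gripper_width: 0.585
```

Run:
```python
from h import *
from workcell import ctrl
s=ctrl.get_state();go(s,(.6457,.0818,.0097,95.7),(.6457,.0818,.2,95.7),(.55,-.1,.21,95.7),(.396,-.34,.21,95.7));print(s["gripper_width"]*85.4,s["wrist_force"])
```

```text
pos [0.6449 0.0812 0.0106] yaw 95.4786322719187 tilt 0.02703993798456663 t 8.8
d 0.02 0.03 0.03  a 0.00 0.00 -0.04
d 0.02 0.03 -6.31  a 0.00 0.00 -0.04
d -5.71 -3.72 -6.65  a 0.00 0.00 -0.04
d -13.18 -9.60 -6.65  a 0.00 0.00 -0.04
49.9575337917577 [ 0.5729 -0.2226 -0.6545]
```

Call:
apply_moves(plan=[{"dx":0,"dy":0,"dz":0.02,"ax":0,"ay":0,"az":0,"gripper":57},{"dx":0,"dy":0,"dz":0.02,"ax":0,"ay":0,"az":0,"gripper":57},{"dx":0,"dy":0,"dz":0,"ax":0,"ay":0,"az":0,"gripper":57},{"dx":0,"dy":0,"dz":-1,"ax":0,"ay":0,"az":0,"gripper":57},{"dx":0,"dy":0,"dz":-2.3,"ax":0,"ay":0,"az":0,"gripper":57},{"dx":-3,"dy":-2,"dz":-6.6,"ax":0,"ay":0,"az":0,"gripper":50},{"dx":-5.7,"dy":-3.7,"dz":-6.6,"ax":0,"ay":0,"az":0,"gripper":50},{"dx":-5.7,"dy":-3.7,"dz":-6.6,"ax":0,"ay":0,"az":0,"gripper":50},{"dx":-5.7,"dy":-3.7,"dz":-6.6,"ax":0,"ay":0,"az":0,"gripper":50},{"dx":-13.2,"dy":-9.6,"dz":-6.6,"ax":0,"ay":0,"az":0,"gripper":50},{"dx":-13.2,"dy":-9.6,"dz":-6.6,"ax":0,"ay":0,"az":0,"gripper":50},{"dx":-13.2,"dy":-9.6,"dz":-6.6,"ax":0,"ay":0,"az":0,"gripper":50},{"dx":-13.2,"dy":-9.6,"dz":-6.6,"ax":0,"ay":0,"az":0,"gripper":50},{"dx":-13.2,"dy":-9.6,"dz":-6.6,"ax":0,"ay":0,"az":0,"gripper":50},{"dx":-13.2,"dy":-9.6,"dz":-6.6,"ax":0,"ay":0,"az":0,"gripper":50},{"dx":-13.2,"dy":-9.6,"dz":-6.6,"ax":0,"ay":0,"az":0,"gripper":50},{"dx":-13.2,"dy":-9.6,"dz":-6.6,"ax":0,"ay":0,"az":0,"gripper":50},{"dx":-13.2,"dy":-9.6,"dz":-6.6,"ax":0,"ay":0,"az":0,"gripper":50},{"dx":-13.2,"dy":-9.6,"dz":-6.6,"ax":0,"ay":0,"az":0,"gripper":50},{"dx":-13.2,"dy":-9.6,"dz":-6.6,"ax":0,"ay":0,"az":0,"gripper":50}], force=60)

```text
time: 10.47
position: [0.3955, -0.3411, 0.2085]
tcp_rot: [2.114, 2.322, 0.0]
wrist_force: [0.3, 0.8, -0.4]
gripper_width: 0.586
```

Call:
apply_moves(plan=[{"dx":0,"dy":0,"dz":0,"ax":0,"ay":0,"az":0,"gripper":50},{"dx":0,"dy":0,"dz":0,"ax":0,"ay":0,"az":0,"gripper":50}])

```text
time: 10.63
position: [0.3966, -0.3395, 0.208]
tcp_rot: [-2.111, -2.327, -0.0]
wrist_force: [1.3, -0.2, 0.6]
gripper_width: 0.591
```

Run:
```python
from h import *
from workcell import ctrl
s=ctrl.get_state();im=ctrl.snapshot("wrist");cv2.imwrite("pics/w4.png",im[:,:,::-1])
np.savez("w4.npz",T=wristT(s,ctrl.camera_model("wrist")))
go(s,(.396,-.315,.15,95.7))
T=wristT(s,ctrl.camera_model("wrist"));K=ctrl.camera_model("wrist")["camera_matrix"]
for z in(0,.1):
  q=np.linalg.inv(T)@np.r_[.396,-.315,z,1];print("pin expected px",K@q[:3]/q[2])
```

```text
pos [ 0.3966 -0.3395  0.208 ] yaw 95.57123109616082 tilt 0.008606568058346075 t 10.6333
d 0.81 0.06 1.93  a 0.00 -0.00 -0.02
pin expected px [323.0263 150.1033   1.    ]
pin expected px [323.6689 166.613    1.    ]
```

View pics/w4.png

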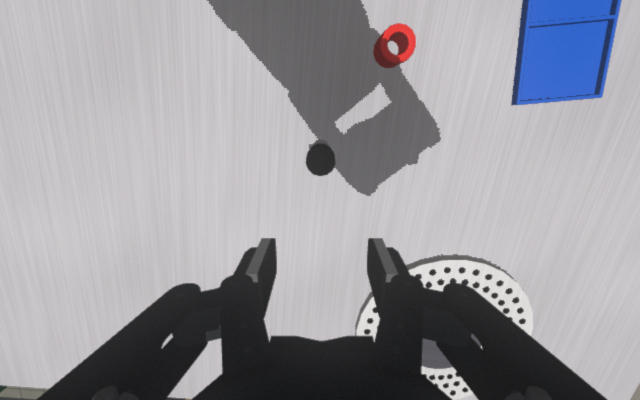

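Pin head at (320,159), a little above the prediction; I measure it and also look at the clip from the first wrist view for its exact position.

Run:
```python
from h import *
from workcell import ctrl
T=np.load("w4.npz")["T"];K=ctrl.camera_model("wrist")["camera_matrix"];s=ctrl.get_state()
im=cv2.imread("pics/w4.png")[:,:,::-1].copy()
m=mask(im,(295,130,350,190),vmax=62);p,sz,c=cen(m);print(p,sz,plane(K,T,p,.1))
(e,ax,an)=cv2.fitEllipse(cv2.convexHull(c));print(e,ax,an,plane(K,T,e,.1))
x=plane(K,T,e,.1)[0];go(s,(x[0],x[1],.12,95.7),(x[0],x[1],.066,95.7))
```

```text
[320.5 159. ] (28, 31) [[ 0.3925 -0.3084  0.1   ]]
(320.4124450683594, 159.02749633789062) (27.64588737487793, 31.092365264892578) 2.464493989944458 [[ 0.3924 -0.3085  0.1   ]]
pos [ 0.3967 -0.3394  0.208 ] yaw 95.58708542085533 tilt 0.0057854181914609604 t 10.6833
d 1.04 -0.04 2.93  a 0.00 -0.00 -0.02
d 1.04 -0.04 4.73  a 0.00 -0.00 -0.02
```

Call:
apply_moves(plan=[{"dx":0.5,"dy":0,"dz":0.5,"ax":0,"ay":0,"az":0,"gripper":50},{"dx":0.95,"dy":-0.05,"dz":1.5,"ax":0,"ay":0,"az":0,"gripper":50},{"dx":0.95,"dy":-0.05,"dz":2.6,"ax":0,"ay":0,"az":0,"gripper":50},{"dx":0.95,"dy":-0.05,"dz":3.6,"ax":0,"ay":0,"az":0,"gripper":50},{"dx":0.95,"dy":-0.05,"dz":4.4,"ax":0,"ay":0,"az":0,"gripper":50},{"dx":0.95,"dy":-0.05,"dz":4.7,"ax":0,"ay":0,"az":0,"gripper":50},{"dx":0.95,"dy":-0.05,"dz":4.7,"ax":0,"ay":0,"az":0,"gripper":50},{"dx":0.95,"dy":-0.05,"dz":4.7,"ax":0,"ay":0,"az":0,"gripper":18},{"dx":0.95,"dy":-0.05,"dz":4.7,"ax":0,"ay":0,"az":0,"gripper":18},{"dx":0.95,"dy":-0.05,"dz":4.7,"ax":0,"ay":0,"az":0,"gripper":18},{"dx":0.95,"dy":-0.05,"dz":4.7,"ax":0,"ay":0,"az":0,"gripper":18},{"dx":0.95,"dy":-0.05,"dz":4.7,"ax":0,"ay":0,"az":0,"gripper":18},{"dx":0.95,"dy":-0.05,"dz":4.7,"ax":0,"ay":0,"az":0,"gripper":18},{"dx":0.95,"dy":-0.05,"dz":4.7,"ax":0,"ay":0,"az":0,"gripper":18}], force=60)

```text
time: 11.85
position: [0.3926, -0.3128, 0.0687]
tcp_rot: [2.11, 2.323, 0.0]
wrist_force: [0.3, 0.7, 8.4]
gripper_width: 0.298
```

Run:
```python
from h import *
from workcell import ctrl
s=ctrl.get_state();print(s["gripper_width"]*85.4,s["wrist_force"])
go(s,(.393,-.31,.2,95.7),(.55,-.05,.2,95.7),(.631,.2276,.16,95.7))
```

```text
25.43465162447561 [0.31   0.7341 8.4091]
pos [ 0.3926 -0.3128  0.0687] yaw 95.495671174959 tilt 0.18833724095980145 t 11.85
d 0.08 0.03 -4.38  a 0.02 0.02 -0.03
d 8.21 6.07 -4.38  a 0.02 0.02 -0.03
d 17.16 9.64 -3.06  a 0.02 0.02 -0.03
```

Call:
apply_moves(plan=[{"dx":0,"dy":0,"dz":-1,"ax":0,"ay":0,"az":0,"gripper":18},{"dx":0,"dy":0,"dz":-2.2,"ax":0,"ay":0,"az":0,"gripper":18},{"dx":1,"dy":0.7,"dz":-3.4,"ax":0,"ay":0,"az":0,"gripper":18},{"dx":8.2,"dy":6.1,"dz":-4.4,"ax":0,"ay":0,"az":0,"gripper":18},{"dx":8.2,"dy":6.1,"dz":-4.4,"ax":0,"ay":0,"az":0,"gripper":18},{"dx":8.2,"dy":6.1,"dz":-4.4,"ax":0,"ay":0,"az":0,"gripper":18},{"dx":8.2,"dy":6.1,"dz":-4.4,"ax":0,"ay":0,"az":0,"gripper":18},{"dx":8.2,"dy":6.1,"dz":-4.4,"ax":0,"ay":0,"az":0,"gripper":18},{"dx":8.2,"dy":6.1,"dz":-4.4,"ax":0,"ay":0,"az":0,"gripper":18},{"dx":8.2,"dy":6.1,"dz":-4.4,"ax":0,"ay":0,"az":0,"gripper":18},{"dx":17.2,"dy":9.6,"dz":-3.1,"ax":0,"ay":0,"az":0,"gripper":18},{"dx":17.2,"dy":9.6,"dz":-3.1,"ax":0,"ay":0,"az":0,"gripper":18},{"dx":17.2,"dy":9.6,"dz":-3.1,"ax":0,"ay":0,"az":0,"gripper":18},{"dx":17.2,"dy":9.6,"dz":-3.1,"ax":0,"ay":0,"az":0,"gripper":18},{"dx":17.2,"dy":9.6,"dz":-3.1,"ax":0,"ay":0,"az":0,"gripper":18},{"dx":17.2,"dy":9.6,"dz":-3.1,"ax":0,"ay":0,"az":0,"gripper":18},{"dx":17.2,"dy":9.6,"dz":-3.1,"ax":0,"ay":0,"az":0,"gripper":18},{"dx":17.2,"dy":9.6,"dz":-3.1,"ax":0,"ay":0,"az":0,"gripper":18},{"dx":17.2,"dy":9.6,"dz":-3.1,"ax":0,"ay":0,"az":0,"gripper":18},{"dx":17.2,"dy":9.6,"dz":-3.1,"ax":0,"ay":0,"az":0,"gripper":18}])

```text
time: 13.52
position: [0.6289, 0.2288, 0.1602]
tcp_rot: [2.112, 2.326, -0.0]
wrist_force: [0.1, -0.4, -2.2]
gripper_width: 0.293
```

Call:
apply_moves(plan=[{"dx":0,"dy":0,"dz":0,"ax":0,"ay":0,"az":0,"gripper":18},{"dx":0,"dy":0,"dz":0,"ax":0,"ay":0,"az":0,"gripper":18},{"dx":0,"dy":0,"dz":0,"ax":0,"ay":0,"az":0,"gripper":18}])

```text
time: 13.77
position: [0.6292, 0.228, 0.1606]
tcp_rot: [2.114, 2.324, 0.001]
wrist_force: [0.1, -0.6, -2.1]
gripper_width: 0.296
```

Run:
```python
from h import *
from workcell import ctrl
s=ctrl.get_state();print(s["gripper_width"]*85.4,s["wrist_force"])
go(s,(.631,.2276,.115,95.7))
o=[]
for n,(x,y) in(("scene",(335,120)),("side",(180,190))):
    im=ctrl.snapshot(n);cv2.imwrite(f"pics/{n}2.png",im[:,:,::-1]);o.append(cv2.resize(im[y:y+100,x:x+100,::-1],None,fx=4,fy=4,interpolation=cv2.INTER_CUBIC))
cv2.imwrite("pics/pinclip.png",cv2.convertScaleAbs(np.hstack(o),alpha=1.5))
```

```text
25.320288162031837 [ 0.0821 -0.5669 -2.0639]
pos [0.6292 0.228  0.1606] yaw 95.4208960666711 tilt 0.04116194294569732 t 13.7667
d -0.02 0.06 1.52  a 0.01 -0.00 -0.05
```

View pics/pinclip.png

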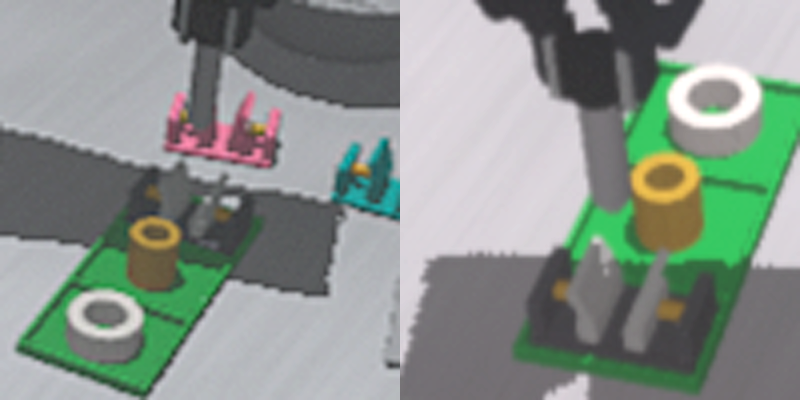

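Run:
```python
from h import *
from workcell import ctrl
C={n:ctrl.camera_model(n) for n in("scene","side")};r=[]
f={"scene":(385,154.5),"side":(233,242.5)}
print("foot",tri(*[ray(C[n]["camera_matrix"],C[n]["T"],f[n]) for n in C]))
for n in C: print(plane(C[n]["camera_matrix"],C[n]["T"],f[n],.092))
a=np.radians(5.7);Rz=np.array([[np.cos(a),-np.sin(a)],[np.sin(a),np.cos(a)]]);o=[]
for n,(x0,y0) in(("scene",(360,145)),("side",(200,235))):
    T=np.linalg.inv(C[n]["T"]);K=C[n]["camera_matrix"]
    I=cv2.resize(cv2.imread(f"pics/{n}2.png")[y0:y0+60,x0:x0+60],None,fx=6.5,fy=6.5,interpolation=cv2.INTER_CUBIC);I=cv2.convertScaleAbs(I,alpha=1.7)
    for x,z,col in((-.015,.046,(0,0,255)),(.015,.046,(255,0,0)),(-.007,.024,(0,255,255)),(.007,.024,(255,255,0))):
        for y in(-.019,.019):
            w=Rz@[x,y]+[.631,.2276];q=K@(T@np.r_[w,z,1])[:3];q=(q[:2]/q[2]-[x0,y0]+.5)*6.5;cv2.circle(I,(int(q[0]),int(q[1])),3,col,-1)
    o.append(I)
cv2.imwrite("pics/clipchk.png",np.hstack(o))
```

```text
foot (array([0.6329, 0.2268, 0.0827]), np.float64(0.0019128589504537926))
[[0.6401 0.2152 0.092 ]]
[[0.6265 0.2338 0.092 ]]
```

View pics/clipchk.png

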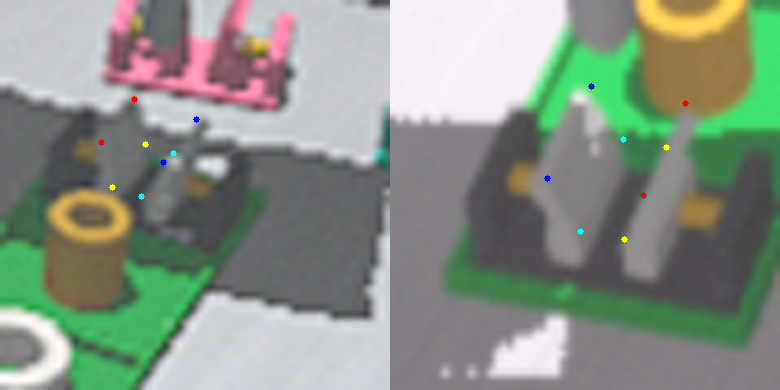

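Predicted jaw corners lie on the seen jaws in both views (scene left jaw (134,99), side right jaw (643,195)) within ~2 mm; pin foot hangs over the gap. Brass and white ring stand in their bays. Go into the flare.

Call:
apply_moves(plan=[{"dx":0,"dy":0.06,"dz":0.6,"ax":0,"ay":0,"az":0,"gripper":18},{"dx":0,"dy":0.06,"dz":1.2,"ax":0,"ay":0,"az":0,"gripper":18},{"dx":0,"dy":0.06,"dz":1.6,"ax":0,"ay":0,"az":0,"gripper":18},{"dx":0,"dy":0.06,"dz":1.8,"ax":0,"ay":0,"az":0,"gripper":18},{"dx":0,"dy":0.06,"dz":2.0,"ax":0,"ay":0,"az":0,"gripper":18},{"dx":0,"dy":0.06,"dz":2.0,"ax":0,"ay":0,"az":0,"gripper":18}], force=80)

```text
time: 14.37
position: [0.6306, 0.2291, 0.0992]
tcp_rot: [-2.112, -2.325, 0.001]
wrist_force: [-0.7, -0.3, -1.8]
gripper_width: 0.295
```

Call:
apply_moves(plan=[{"dx":0,"dy":0,"dz":0.15,"ax":0,"ay":0,"az":0,"gripper":18},{"dx":0,"dy":0,"dz":0.25,"ax":0,"ay":0,"az":0,"gripper":18},{"dx":0,"dy":0,"dz":0.35,"ax":0,"ay":0,"az":0,"gripper":18},{"dx":0,"dy":0,"dz":0.35,"ax":0,"ay":0,"az":0,"gripper":18}])

```text
time: 14.7
position: [0.6309, 0.2293, 0.0895]
tcp_rot: [2.112, 2.325, 0.0]
wrist_force: [0.1, -0.2, -2.0]
gripper_width: 0.295
```

Call:
apply_moves(plan=[{"dx":0,"dy":0,"dz":0.07,"ax":0,"ay":0,"az":0,"gripper":18},{"dx":0,"dy":0,"dz":0.14,"ax":0,"ay":0,"az":0,"gripper":18},{"dx":0,"dy":0,"dz":0.2,"ax":0,"ay":0,"az":0,"gripper":18},{"dx":0,"dy":0,"dz":0.2,"ax":0,"ay":0,"az":0,"gripper":18}])

```text
time: 15.03
position: [0.6307, 0.2293, 0.083]
tcp_rot: [-2.112, -2.325, 0.001]
wrist_force: [0.6, 0.4, -2.4]
gripper_width: 0.292
```

Call:
apply_moves(plan=[{"dx":0,"dy":0,"dz":0.06,"ax":0,"ay":0,"az":0,"gripper":18},{"dx":0,"dy":0,"dz":0.12,"ax":0,"ay":0,"az":0,"gripper":18},{"dx":0,"dy":0,"dz":0.15,"ax":0,"ay":0,"az":0,"gripper":18},{"dx":0,"dy":0,"dz":0.15,"ax":0,"ay":0,"az":0,"gripper":18}])

```text
time: 15.37
position: [0.6307, 0.2293, 0.0786]
tcp_rot: [-2.112, -2.325, 0.001]
wrist_force: [0.8, 0.9, -3.0]
gripper_width: 0.291
```

Call:
apply_moves(plan=[{"dx":0,"dy":0,"dz":0.04,"ax":0,"ay":0,"az":0,"gripper":18},{"dx":0,"dy":0,"dz":0.06,"ax":0,"ay":0,"az":0,"gripper":18},{"dx":0,"dy":0,"dz":0.06,"ax":0,"ay":0,"az":0,"gripper":18}])

```text
time: 15.62
position: [0.631, 0.2294, 0.0779]
tcp_rot: [2.112, 2.325, 0.001]
wrist_force: [-1.4, -0.4, 4.8]
gripper_width: 0.296
```

Run:
```python
from h import *
from workcell import ctrl
s=ctrl.get_state();print(s["position"],s["wrist_force"],s["ft_torque"]);o=[]
for n,(x,y) in(("scene",(345,120)),("side",(195,195))):
    im=ctrl.snapshot(n);cv2.imwrite(f"pics/{n}3.png",im[:,:,::-1]);o.append(cv2.resize(im[y:y+80,x:x+80,::-1],None,fx=5,fy=5,interpolation=cv2.INTER_CUBIC))
cv2.imwrite("pics/pinclip3.png",cv2.convertScaleAbs(np.hstack(o),alpha=1.7))
```

```text
[0.631  0.2294 0.0779] [-1.4398 -0.419   4.8081] [-0.0779  0.4807  0.0392]
```

View pics/pinclip3.png

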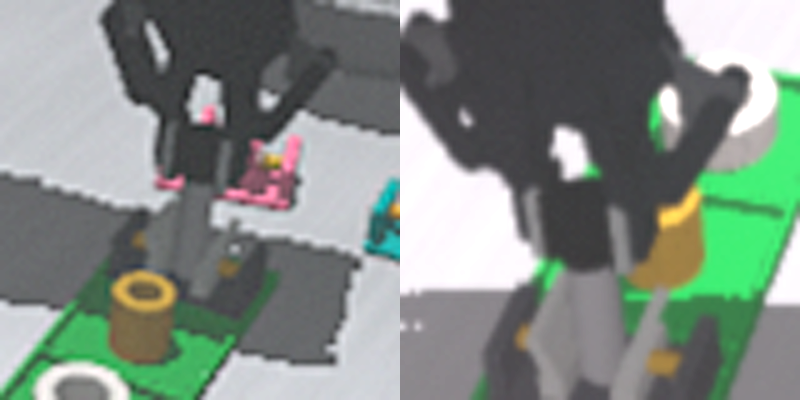

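Pin between the jaws (scene (385,165)); contact began at TCP 0.078, the seated height. Press a touch more to confirm it is the bottom.

Call:
apply_moves(plan=[{"dx":0,"dy":0,"dz":0.02,"ax":0,"ay":0,"az":0,"gripper":18},{"dx":0,"dy":0,"dz":0.02,"ax":0,"ay":0,"az":0,"gripper":18},{"dx":0,"dy":0,"dz":0.02,"ax":0,"ay":0,"az":0,"gripper":18}])

```text
time: 15.97
position: [0.6311, 0.2294, 0.0778]
tcp_rot: [2.112, 2.325, 0.002]
wrist_force: [-3.3, -0.3, 9.9]
gripper_width: 0.292
```

Seated: 9.9 N with no further travel. Release and rise, then to the dark bushing.

Run:
```python
from h import *
from workcell import ctrl
go(ctrl.get_state(),(.631,.2294,.17,95.7),(.462,.19,.15,95.7))
```

```text
pos [0.6311 0.2294 0.0778] yaw 95.5020753489561 tilt 0.06864116518611009 t 15.9667
d 0.00 -0.00 -3.07  a 0.01 -0.00 -0.03
d -0.77 -5.73 -2.41  a 0.01 -0.00 -0.03
```

Call:
apply_moves(plan=[{"dx":0,"dy":0,"dz":0,"ax":0,"ay":0,"az":0,"gripper":26},{"dx":0,"dy":0,"dz":0,"ax":0,"ay":0,"az":0,"gripper":34},{"dx":0,"dy":0,"dz":0,"ax":0,"ay":0,"az":0,"gripper":44},{"dx":0,"dy":0,"dz":0,"ax":0,"ay":0,"az":0,"gripper":48},{"dx":0,"dy":0,"dz":-0.5,"ax":0,"ay":0,"az":0,"gripper":48},{"dx":0,"dy":0,"dz":-1.2,"ax":0,"ay":0,"az":0,"gripper":48},{"dx":0,"dy":0,"dz":-2.2,"ax":0,"ay":0,"az":0,"gripper":48},{"dx":0,"dy":0,"dz":-3.2,"ax":0,"ay":0,"az":0,"gripper":48},{"dx":0,"dy":0,"dz":-3.2,"ax":0,"ay":0,"az":0,"gripper":48}])

```text
time: 16.72
position: [0.6327, 0.2299, 0.1793]
tcp_rot: [2.109, 2.322, 0.012]
wrist_force: [0.6, 0.1, 1.1]
gripper_width: 0.561
```

Call:
apply_moves(plan=[{"dx":-0.8,"dy":-5.7,"dz":0.6,"ax":0,"ay":0,"az":0,"gripper":60},{"dx":-0.8,"dy":-5.7,"dz":0.6,"ax":0,"ay":0,"az":0,"gripper":60},{"dx":-0.8,"dy":-5.7,"dz":0.6,"ax":0,"ay":0,"az":0,"gripper":60},{"dx":-0.8,"dy":-5.7,"dz":0.6,"ax":0,"ay":0,"az":0,"gripper":60},{"dx":-0.8,"dy":-5.7,"dz":0.6,"ax":0,"ay":0,"az":0,"gripper":60},{"dx":-0.8,"dy":-5.7,"dz":0.6,"ax":0,"ay":0,"az":0,"gripper":60},{"dx":-0.8,"dy":-5.7,"dz":0.6,"ax":0,"ay":0,"az":0,"gripper":60}], force=50)

```text
time: 17.3
position: [0.4636, 0.1892, 0.1552]
tcp_rot: [2.112, 2.325, 0.002]
wrist_force: [1.1, -0.9, 1.0]
gripper_width: 0.701
```

Run:
```python
from h import *
from workcell import ctrl
s=ctrl.get_state();im=ctrl.snapshot("wrist");m=ctrl.camera_model("wrist");T=wristT(s,m);K=m["camera_matrix"]
q=np.linalg.inv(T)@np.r_[.461,.205,.02,1];q=K@q[:3]/q[2]
I=im[:,:,::-1].copy();cv2.circle(I,(int(q[0]),int(q[1])),2,(0,0,255),-1)
sc=ctrl.snapshot("scene")[120:200,345:425,::-1];si=ctrl.snapshot("side")[195:285,195:285,::-1]
R_=np.vstack([cv2.resize(sc,(300,300),interpolation=2),cv2.resize(si,(300,300),interpolation=2)])
L=cv2.resize(I[40:340,120:520],(500,375));L=np.vstack([L,np.zeros((225,500,3),np.uint8)])
cv2.imwrite("pics/w5.png",np.hstack([L,cv2.convertScaleAbs(R_,alpha=1.5)]));cv2.imwrite("pics/w5f.png",im[:,:,::-1])
print("exp",q[:2]);go(ctrl.get_state(),(.461,.205,.012,95.7))
```

```text
exp [320.3767 169.4672]
pos [0.464  0.1892 0.1547] yaw 95.49109664797191 tilt 0.03864246928824131 t 17.45
d 0.53 -0.05 4.76  a 0.01 -0.00 -0.03
```

View pics/w5.png

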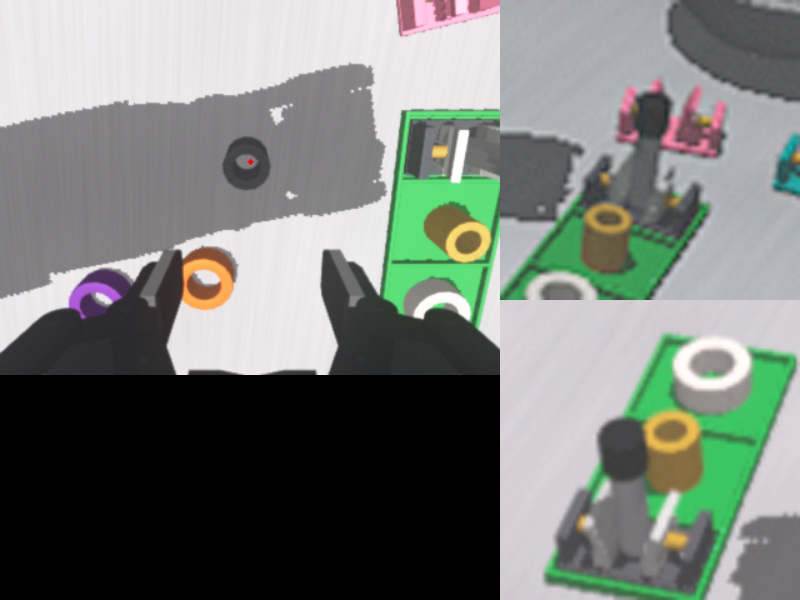

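Pin stands upright in the clip (scene inset (650,130), side inset (625,480)); dark bushing at crop (246,163), about 3 mm to −x of the prediction.

Call:
apply_moves(plan=[{"dx":0.5,"dy":-0.13,"dz":1.2,"ax":0,"ay":0,"az":0,"gripper":60},{"dx":0.5,"dy":-0.13,"dz":2.4,"ax":0,"ay":0,"az":0,"gripper":60},{"dx":0.5,"dy":-0.13,"dz":3.6,"ax":0,"ay":0,"az":0,"gripper":60},{"dx":0.5,"dy":-0.13,"dz":4.5,"ax":0,"ay":0,"az":0,"gripper":60},{"dx":0.5,"dy":-0.13,"dz":4.75,"ax":0,"ay":0,"az":0,"gripper":60},{"dx":0.5,"dy":-0.13,"dz":4.75,"ax":0,"ay":0,"az":0,"gripper":60},{"dx":0.5,"dy":-0.13,"dz":4.75,"ax":0,"ay":0,"az":0,"gripper":25},{"dx":0.5,"dy":-0.13,"dz":4.75,"ax":0,"ay":0,"az":0,"gripper":25},{"dx":0.5,"dy":-0.13,"dz":4.75,"ax":0,"ay":0,"az":0,"gripper":25},{"dx":0.5,"dy":-0.13,"dz":4.75,"ax":0,"ay":0,"az":0,"gripper":25},{"dx":0.5,"dy":-0.13,"dz":4.75,"ax":0,"ay":0,"az":0,"gripper":25},{"dx":0.5,"dy":-0.13,"dz":4.75,"ax":0,"ay":0,"az":0,"gripper":25},{"dx":0.5,"dy":-0.13,"dz":4.75,"ax":0,"ay":0,"az":0,"gripper":25}], force=50)

```text
time: 18.53
position: [0.4589, 0.204, 0.0141]
tcp_rot: [2.111, 2.324, 0.005]
wrist_force: [-0.2, -0.2, 7.7]
gripper_width: 0.411
```

Run:
```python
from h import *
from workcell import ctrl
s=ctrl.get_state();z=s["position"][2];go(s,(.651,-.192,z+.11,100.4),(.651,-.192,z+.003,100.4));print(s["gripper_width"]*85.4,s["wrist_force"])
```

```text
pos [0.4589 0.204  0.0141] yaw 95.49328854092767 tilt 0.21743738108638172 t 18.5333
d -13.75 5.12 -3.66  a 0.04 -0.01 -0.82
d -13.75 5.11 -0.09  a 0.04 -0.01 -0.82
35.09632779688021 [-0.242  -0.1909  7.7318]
```

Call:
apply_moves(plan=[{"dx":0,"dy":0,"dz":-1.2,"ax":0,"ay":0,"az":0,"gripper":25},{"dx":0,"dy":0,"dz":-2.4,"ax":0,"ay":0,"az":0,"gripper":25},{"dx":-1,"dy":0.4,"dz":-3.6,"ax":0,"ay":0,"az":-0.2,"gripper":25},{"dx":-13.75,"dy":5.1,"dz":-3.6,"ax":0,"ay":0,"az":-0.8,"gripper":25},{"dx":-13.75,"dy":5.1,"dz":-3.6,"ax":0,"ay":0,"az":-0.8,"gripper":25},{"dx":-13.75,"dy":5.1,"dz":-3.6,"ax":0,"ay":0,"az":-0.8,"gripper":25},{"dx":-13.75,"dy":5.1,"dz":-3.6,"ax":0,"ay":0,"az":-0.8,"gripper":25},{"dx":-13.75,"dy":5.1,"dz":-3.6,"ax":0,"ay":0,"az":-0.8,"gripper":25},{"dx":-13.75,"dy":5.1,"dz":-3.6,"ax":0,"ay":0,"az":-0.8,"gripper":25},{"dx":-13.75,"dy":5.1,"dz":-3.6,"ax":0,"ay":0,"az":-0.8,"gripper":25},{"dx":-13.75,"dy":5.1,"dz":-3.6,"ax":0,"ay":0,"az":-0.8,"gripper":25},{"dx":-13.75,"dy":5.1,"dz":-3.6,"ax":0,"ay":0,"az":-0.8,"gripper":25},{"dx":-13.75,"dy":5.1,"dz":-3.6,"ax":0,"ay":0,"az":-0.8,"gripper":25},{"dx":-13.75,"dy":5.1,"dz":-3.6,"ax":0,"ay":0,"az":-0.8,"gripper":25},{"dx":-13.75,"dy":5.1,"dz":-3.6,"ax":0,"ay":0,"az":-0.8,"gripper":25},{"dx":-13.75,"dy":5.1,"dz":-2.5,"ax":0,"ay":0,"az":-0.8,"gripper":25},{"dx":-13.75,"dy":5.1,"dz":-1.4,"ax":0,"ay":0,"az":-0.8,"gripper":25},{"dx":-13.75,"dy":5.1,"dz":-0.6,"ax":0,"ay":0,"az":-0.8,"gripper":25},{"dx":-13.75,"dy":5.1,"dz":-0.3,"ax":0,"ay":0,"az":-0.8,"gripper":25},{"dx":-13.75,"dy":5.1,"dz":-0.3,"ax":0,"ay":0,"az":-0.8,"gripper":25}])

```text
time: 20.2
position: [0.6486, -0.1911, 0.0199]
tcp_rot: [-2.01, -2.411, 0.001]
wrist_force: [-0.7, 0.6, -1.8]
gripper_width: 0.412
```

Call:
apply_moves(plan=[{"dx":0,"dy":0,"dz":0.1,"ax":0,"ay":0,"az":0,"gripper":25},{"dx":0,"dy":0,"dz":0.1,"ax":0,"ay":0,"az":0,"gripper":25}])

```text
time: 20.37
position: [0.6502, -0.1923, 0.0199]
tcp_rot: [2.011, 2.41, 0.001]
wrist_force: [-0.5, -0.5, -2.4]
gripper_width: 0.41
```

Run:
```python
from h import *
from workcell import ctrl
s=ctrl.get_state();print(s["gripper_width"]*85.4,s["wrist_force"])
go(s,(.651,-.192,.0171,100.4),(.52,-.05,.14,100.4),(.43,.078,.14,100.4))
```

```text
35.045503404461506 [-0.4627 -0.5463 -2.3733]
pos [ 0.6502 -0.1923  0.0199] yaw 100.32334039119264 tilt 0.14448653837774694 t 20.3667
d 0.00 0.03 0.09  a 0.02 0.01 -0.01
d 5.44 -3.41 -4.02  a 0.02 0.01 -0.01
d 10.17 -5.60 -4.03  a 0.02 0.01 -0.01
```

Call:
apply_moves(plan=[{"dx":0,"dy":0,"dz":0.06,"ax":0,"ay":0,"az":0,"gripper":25},{"dx":0,"dy":0,"dz":0.1,"ax":0,"ay":0,"az":0,"gripper":25},{"dx":0,"dy":0,"dz":0.1,"ax":0,"ay":0,"az":0,"gripper":25},{"dx":0,"dy":0,"dz":0.1,"ax":0,"ay":0,"az":0,"gripper":48},{"dx":0,"dy":0,"dz":0.1,"ax":0,"ay":0,"az":0,"gripper":48},{"dx":0,"dy":0,"dz":0.05,"ax":0,"ay":0,"az":0,"gripper":48},{"dx":0,"dy":0,"dz":-0.9,"ax":0,"ay":0,"az":0,"gripper":48},{"dx":0,"dy":0,"dz":-2,"ax":0,"ay":0,"az":0,"gripper":65},{"dx":0.4,"dy":-0.2,"dz":-3.2,"ax":0,"ay":0,"az":0,"gripper":65},{"dx":10.2,"dy":-5.6,"dz":-4,"ax":0,"ay":0,"az":0,"gripper":65},{"dx":10.2,"dy":-5.6,"dz":-4,"ax":0,"ay":0,"az":0,"gripper":65},{"dx":10.2,"dy":-5.6,"dz":-4,"ax":0,"ay":0,"az":0,"gripper":65},{"dx":10.2,"dy":-5.6,"dz":-4,"ax":0,"ay":0,"az":0,"gripper":65},{"dx":10.2,"dy":-5.6,"dz":-4,"ax":0,"ay":0,"az":0,"gripper":65},{"dx":10.2,"dy":-5.6,"dz":-4,"ax":0,"ay":0,"az":0,"gripper":65},{"dx":10.2,"dy":-5.6,"dz":-4,"ax":0,"ay":0,"az":0,"gripper":65},{"dx":10.2,"dy":-5.6,"dz":-4,"ax":0,"ay":0,"az":0,"gripper":65},{"dx":10.2,"dy":-5.6,"dz":-4,"ax":0,"ay":0,"az":0,"gripper":65},{"dx":10.2,"dy":-5.6,"dz":-4,"ax":0,"ay":0,"az":0,"gripper":65},{"dx":10.2,"dy":-5.6,"dz":-4,"ax":0,"ay":0,"az":0,"gripper":65}])

```text
time: 22.03
position: [0.43, 0.0785, 0.1385]
tcp_rot: [2.012, 2.412, 0.001]
wrist_force: [0.3, 0.2, 0.6]
gripper_width: 0.762
```

Run:
```python
from h import *
from workcell import ctrl
s=ctrl.get_state();im=ctrl.snapshot("wrist");cv2.imwrite("pics/w6.png",im[:,:,::-1])
m=ctrl.camera_model("wrist");T=wristT(s,m);K=m["camera_matrix"]
mm=mask(im,(150,20,500,300),h=(3,18),smin=120);p,sz,c=cen(mm);x=plane(K,T,p,.012)[0];print("orange",p,sz,x,s["dq"])
go(ctrl.get_state(),(x[0],x[1],.006,100.4))
```

```text
orange [324.5 174.5] (54, 56) [0.4305 0.0917 0.012 ] [-0.0264  0.0192 -0.0115 -0.0012  0.0003 -0.0018]
pos [0.4302 0.0781 0.1383] yaw 100.27868824672592 tilt 0.04232325750185254 t 22.0833
d 0.44 0.09 4.41  a 0.01 0.00 -0.02
```

View pics/w6.png

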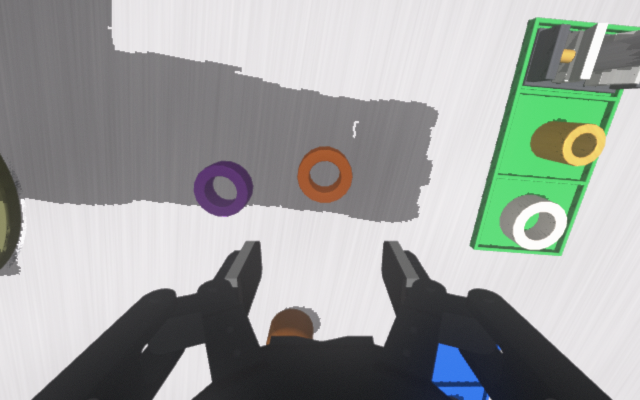

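Orange ring at (324,174) → (0.4305, 0.0917), matching; purple look-alike well clear at (222,188).

Call:
apply_moves(plan=[{"dx":0.45,"dy":0.08,"dz":1.3,"ax":0,"ay":0,"az":0,"gripper":65},{"dx":0.45,"dy":0.08,"dz":2.6,"ax":0,"ay":0,"az":0,"gripper":65},{"dx":0.45,"dy":0.08,"dz":3.7,"ax":0,"ay":0,"az":0,"gripper":65},{"dx":0.45,"dy":0.08,"dz":4.4,"ax":0,"ay":0,"az":0,"gripper":65},{"dx":0.45,"dy":0.08,"dz":4.4,"ax":0,"ay":0,"az":0,"gripper":65},{"dx":0.45,"dy":0.08,"dz":4.4,"ax":0,"ay":0,"az":0,"gripper":42},{"dx":0.45,"dy":0.08,"dz":4.4,"ax":0,"ay":0,"az":0,"gripper":42},{"dx":0.45,"dy":0.08,"dz":4.4,"ax":0,"ay":0,"az":0,"gripper":42},{"dx":0.45,"dy":0.08,"dz":4.4,"ax":0,"ay":0,"az":0,"gripper":42},{"dx":0.45,"dy":0.08,"dz":4.4,"ax":0,"ay":0,"az":0,"gripper":42},{"dx":0.45,"dy":0.08,"dz":4.4,"ax":0,"ay":0,"az":0,"gripper":42}], force=35)

```text
time: 23.0
position: [0.4297, 0.0924, 0.0067]
tcp_rot: [2.013, 2.411, 0.001]
wrist_force: [-0.3, 0.5, -0.3]
gripper_width: 0.597
```

Run:
```python
from h import *
from workcell import ctrl
s=ctrl.get_state();z=s["position"][2];go(s,(.637,-.114,z+.1,100.4),(.637,-.114,z+.003,100.4));print(s["gripper_width"]*85.4,s["wrist_force"])
```

```text
pos [0.4297 0.0924 0.0067] yaw 100.3005997189127 tilt 0.07109587635633038 t 23.0
d -8.00 5.57 -3.33  a 0.01 0.00 -0.02
d -8.00 5.57 -0.09  a 0.01 0.00 -0.02
50.99224780035282 [-0.2769  0.4659 -0.2722]
```

Call:
apply_moves(plan=[{"dx":0,"dy":0,"dz":-1,"ax":0,"ay":0,"az":0,"gripper":42},{"dx":0,"dy":0,"dz":-2.2,"ax":0,"ay":0,"az":0,"gripper":42},{"dx":-0.9,"dy":0.6,"dz":-3.2,"ax":0,"ay":0,"az":0,"gripper":42},{"dx":-8,"dy":5.55,"dz":-3.2,"ax":0,"ay":0,"az":0,"gripper":42},{"dx":-8,"dy":5.55,"dz":-3.2,"ax":0,"ay":0,"az":0,"gripper":42},{"dx":-8,"dy":5.55,"dz":-3.2,"ax":0,"ay":0,"az":0,"gripper":42},{"dx":-8,"dy":5.55,"dz":-3.2,"ax":0,"ay":0,"az":0,"gripper":42},{"dx":-8,"dy":5.55,"dz":-3.2,"ax":0,"ay":0,"az":0,"gripper":42},{"dx":-8,"dy":5.55,"dz":-3.2,"ax":0,"ay":0,"az":0,"gripper":42},{"dx":-8,"dy":5.55,"dz":-3.2,"ax":0,"ay":0,"az":0,"gripper":42},{"dx":-8,"dy":5.55,"dz":-3.2,"ax":0,"ay":0,"az":0,"gripper":42},{"dx":-8,"dy":5.55,"dz":-3.2,"ax":0,"ay":0,"az":0,"gripper":42},{"dx":-8,"dy":5.55,"dz":-2.2,"ax":0,"ay":0,"az":0,"gripper":42},{"dx":-8,"dy":5.55,"dz":-1.2,"ax":0,"ay":0,"az":0,"gripper":42},{"dx":-8,"dy":5.55,"dz":-0.5,"ax":0,"ay":0,"az":0,"gripper":42},{"dx":-8,"dy":5.55,"dz":-0.2,"ax":0,"ay":0,"az":0,"gripper":42},{"dx":-8,"dy":5.55,"dz":-0.13,"ax":0,"ay":0,"az":0,"gripper":42},{"dx":-8,"dy":5.55,"dz":-0.13,"ax":0,"ay":0,"az":0,"gripper":42}])

```text
time: 24.5
position: [0.6359, -0.1133, 0.0103]
tcp_rot: [-2.012, -2.413, 0.0]
wrist_force: [-0.6, 0.8, 0.4]
gripper_width: 0.591
```

Call:
apply_moves(plan=[{"dx":0,"dy":0,"dz":0.02,"ax":0,"ay":0,"az":0,"gripper":42},{"dx":0,"dy":0,"dz":0.02,"ax":0,"ay":0,"az":0,"gripper":57},{"dx":0,"dy":0,"dz":0.02,"ax":0,"ay":0,"az":0,"gripper":57},{"dx":0,"dy":0,"dz":0,"ax":0,"ay":0,"az":0,"gripper":57},{"dx":0,"dy":0,"dz":-1,"ax":0,"ay":0,"az":0,"gripper":57},{"dx":0,"dy":0,"dz":-2.3,"ax":0,"ay":0,"az":0,"gripper":57},{"dx":0,"dy":0,"dz":-4,"ax":0,"ay":0,"az":0,"gripper":57},{"dx":3,"dy":-3,"dz":-5,"ax":0,"ay":0,"az":0,"gripper":57},{"dx":6,"dy":-6,"dz":-6,"ax":0,"ay":0,"az":0,"gripper":57},{"dx":6,"dy":-6,"dz":-6,"ax":0,"ay":0,"az":0,"gripper":57},{"dx":6,"dy":-6,"dz":-6,"ax":0,"ay":0,"az":0,"gripper":57},{"dx":6,"dy":-6,"dz":-6,"ax":0,"ay":0,"az":0,"gripper":57},{"dx":6,"dy":-6,"dz":-6,"ax":0,"ay":0,"az":0,"gripper":57}])

```text
time: 25.58
position: [0.436, 0.0241, 0.187]
tcp_rot: [2.013, 2.411, 0.001]
wrist_force: [1.4, 0.6, -0.0]
gripper_width: 0.667
```

Run:
```python
from h import *
from workcell import ctrl
o=[]
for n,(x0,y0,x1,y1) in(("scene",(220,110,450,300)),("side",(195,120,425,310))):
    im=ctrl.snapshot(n);o.append(cv2.convertScaleAbs(im[y0:y1,x0:x1,::-1],alpha=1.4));cv2.imwrite(f"pics/{n}4.png",im[:,:,::-1])
I=cv2.resize(np.hstack(o),(800,330),interpolation=2);cv2.imwrite("pics/end.png",I);print(ctrl.get_state()["position"])
```

```text
[0.4353 0.0253 0.1886]
```

View pics/end.png

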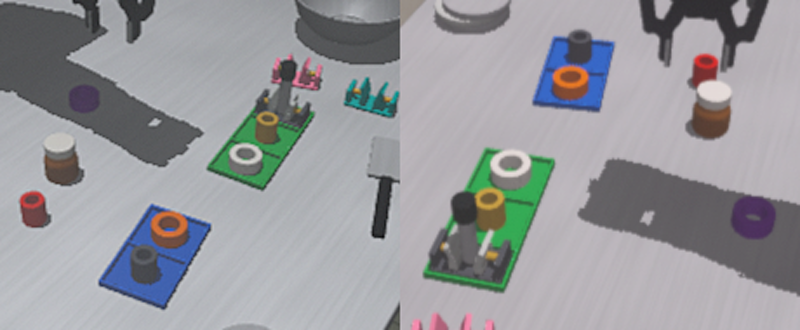

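Everything is in place: dark and orange upright in the blue bays, brass, white and pin in the green tray; red, jar and purple untouched. One last numeric check of the pin's head.

Run:
```python
from h import *
from workcell import ctrl
C={n:ctrl.camera_model(n) for n in("scene","side")};r=[]
for n,roi in(("scene",(376,140,396,164)),("side",(218,228,248,255))):
    im=cv2.imread(f"pics/{n}4.png")[:,:,::-1].copy();m=mask(im,roi,vmax=50);p,sz,c=cen(m);print(n,p,sz)
    T=np.linalg.inv(C[n]["T"]);K=C[n]["camera_matrix"]
    q=(T@np.r_[.631,.2285,.0955,1])[:3];q=K@q;print("  seated upright head expected",q[:2]/q[2])
    r.append(ray(K,C[n]["T"],p))
print(tri(*r))
```

```text
scene [385.  150.5] (9, 12)
  seated upright head expected [384.5068 150.2511]
side [231.5 239.5] (14, 18)
  seated upright head expected [231.8982 238.7013]
(array([0.6317, 0.2297, 0.0943]), np.float64(0.0003195497569892901))
```

Head at (0.632, 0.230, 0.094) against an expected height of 0.0955: seated and upright. Handing in.

```bash
python3 -c "
from workcell import ctrl
print(ctrl.job_done())"
```

```text
the job is handed in; nothing more can be done
None
```

I made up both kits in the order given and handed the job in at about 26 s on the robot's clock. `job_done` gives no verdict.

- **Green tray:** the brass bushing is in the middle bay, the white ring in the end bay, and the tamping pin in the grey clip.
- **Pin seating:** I pressed the pin until the force reading reached 9.9 N with no further travel, and only then opened the jaws. The pin's weight adds about 2 N, so the push may have been slightly over the 10 N you gave.
- **Blue tray:** the dark steel bushing is in one bay and the orange ring in the other.

**Last checks:**
- **Placement:** both fixed cameras show every part upright in its bay.
- **Pin height:** I measured the middle of the pin's head at z = 0.094 m. Fully seated and upright it should be 0.0955 m, so it agrees within the 2 mm calibration.
- **Left alone:** the red bushing, jar, purple ring, and pink and turquoise clips were not touched, and look where they were.

**What failed or disagreed:**
- My first two move calls were refused because every row must name all the axes; the arm did not move.
- An eyeballed fix of the pin's foot over the clip came out about 1 cm low. I relied on the contact height and the force instead.

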